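# Push an arm base into the corner of the assembly jig

### The job

Push the square base plate across the jig into the corner made by the long fence and the end stop, until its edges sit flush against both. Push only on the edges of the plate: do not pick it up or tip it, and keep off the open, greased bearing on top of it. Leave everything else on the bench where it is.

Things in the scene. Friction and masses are not known exactly. Their poses are not given: they have to be found in the camera images.
- base_unit: The work: loose square aluminium plate 120 x 120 x 10 mm with the bearing on its middle, 0.5 to 1.0 kg in all, lying flat on the jig's top, 30 mm or more from the fence. Origin at the centre of the plate's underside, x and y parallel to its edges, z up. It starts turned by up to 17 degrees from the jig, x roughly towards the fence.
- bearing: Open ball bearing fixed on the middle of the base plate (moves with it): round, 86 mm diameter at its foot, 30 mm high, its top 40 mm above the plate's underside. Greased, not to be touched. Origin at the centre of its foot, on the plate's top.
- jig: Fixed dark steel tooling plate 300 (x) x 480 (y) x 12 mm flat on the bench; origin at the centre of its underside, top at z = 12 mm. The fence, a steel bar 25 mm thick with its top at z = 42 mm, runs along its whole far side; its inner face is the plane x = 110 mm in the jig's frame, so a plate flush with it has its centre at x = 50 mm.
- end_stop: Fixed steel block 60 (x) x 36 (y) x 40 mm on the tooling plate against the fence's inner face, with a black knob (top 60 mm above its foot), near the left or the right end of the fence (175 to 205 mm from the jig's centre). Origin at the centre of its foot, axes as the jig's. The stop face looks to the jig's middle, 18 mm from the origin; a plate against it has its centre 78 mm off along y.
- motor: Bystander on the tooling plate at the other end of the fence from the end stop: small square stepping motor 42 x 42 x 42 mm with a 20 mm shaft upwards, loose. Origin at the centre of its underside.
- pulley: Bystander on the tooling plate near its left corner towards the robot: aluminium belt pulley, 44 mm diameter, 22 mm high, loose. Origin at the centre of its underside.
- round_unit: Bystander on the bench left of the jig: round flange 104 mm diameter with the same kind of bearing, 40 mm high, loose. Not the work. Origin at the centre of its underside.
- slot_link: Bystander on the bench right of the jig: flat slotted aluminium link 176 x 44 x 8 mm, loose. Origin at the centre of its underside, long side along its x.
- glue_bottle: Bystander on the bench right of the jig: small bottle, 34 mm diameter, 85 mm high, loose. Origin at the centre of its underside.
- driver: Bystander on the bench to the left: screwdriver lying flat along its x, about 200 mm long, loose. Origin near its middle, on the bench.
- screw_bin: Bystander on the bench to the right: blue open bin of screws 130 x 100 x 50 mm, loose. Origin at the centre of its underside.
There are look-alikes about, which are no part of the job. What is shaped like the base_unit but brown, pink or turquoise is not meant.

How it is judged:
At the end, for the whole second after the job is handed in: The base plate lies flat and still on the jig, its far edge within 2.5 mm of the fence, its side within 2.8 mm of the end stop's face, and square to the jig within 1.4 degrees (x of base_unit in the frame of jig between 0.0475 and 0.0525 m and y of base_unit in the frame of end_stop between -0.0808 and 0.0808 m and y of base_unit in the frame of jig between -0.14 and 0.14 m and z of base_unit in the frame of jig between 0.009 and 0.0145 m and angle between the x axis of base_unit and the x axis of jig, either way round below 0.025 rad and angle between base_unit's own z axis and vertical below 0.03 rad and linear speed of base_unit below 0.005 m/s); the robot touches nothing.
It fails at once if the base plate is lifted off the jig (by more than 6 mm) or tipped (by more than 6 degrees) (z of base_unit in the frame of jig above 0.018 m or z of base_unit in the frame of jig below 0.006 m or angle between base_unit's own z axis and vertical above 0.105 rad).
It fails at once if the robot touches the bearing (contact force between any of the fingers, the arm and bearing above 0.5 N).
It fails at once if a bystander is moved by more than 15 mm or knocked over (distance of any of motor, pulley, round_unit, slot_link, glue_bottle, driver, screw_bin from where it was at the start of the episode above 0.015 m or angle between any of motor, pulley, round_unit, slot_link, glue_bottle, screw_bin's own z axis and vertical above 0.3 rad).
It also fails if it takes over 54 s, if anything falls off the work surface, if the arm or the gripper's body presses on something with over 40 N, if the wrist force passes 120 N, or if a joint passes its speed limit or range.

### The arm

A 6-joint arm with a two-finger parallel gripper is mounted at the origin on the work surface. World frame = base frame: x ahead of the robot, y to its left, z up, the work surface at z = 0. Lengths are in m, angles in rad, forces in N, time in s.
With the tool pointing down it reaches from about 0.25 to 0.8 m from the base axis. Payload 3.9 kg.
Tool frame: the origin (TCP) lies on the centre line of the jaws, within the pads' length; the fingertips stand 22 mm ahead of it and the grasp point (between the pads) lies 3 mm ahead of it; z points along the fingers, y is the direction in which the jaws open and shut (so a half turn about z gives the same grasp; the last joint's range is limited). The gripper opens to 85 mm and grips with 20 to 120 N. Pads are 22 mm wide; open, the fingers measure 114 mm over their backs; the gripper's body (76 mm by 85 mm) begins 54 mm behind the grasp point. The pads swing forward as they close: fully open they stand 13 mm farther back than shut.
Start: joints at [-1.106, 0.26, -0.138, 1.173, 0, 1.571], TCP at [0.235, -0.469, 0.253] pointing down, gripper open.
Joint ranges: [-2.78, 2.78], [-0.83, 1.72], [-1.28, 1.37], [-1.9, 2.12], [-1.57, 1.48], [-3.14, 3.14]. Speed limits (rad/s): [2.57, 2.57, 3.14, 3.14, 3.14, 3.14].

### API

Orientations are given as a unit quaternion [w, x, y, z].
In Python, from bench import sense, camera, close_job gives the robot as it stands. The module is installed in compiled form; this text tells all that it offers.
- The arm moves only by the shell command python3 -m crank 'ROWS' [OPENING] [FORCE]. ROWS is JSON, a list of rows, each an object with "xyz": the shift along the tool's x, y, z in cm, a list of three; "roll": the turn about the tool's z in rad. In form: [{"xyz": [tx, ty, tz], "roll": roll}, ...]. A call has 1 to 5 rows; each row is the pose to reach, as a shift and turn from the pose commanded when the call began, along the tool's axes at that moment; what a row does not reach only later rows make up. A row lasts 1/8 s, in which the tool goes at most 62.5 mm and 10.7 degrees, less where a joint would pass 70% of its speed; a pose out of reach is approached as far as the arm can. A call with a gripper value outside its range is refused whole. OPENING is the opening, from 0 (shut) to 1 (fully open), set as the call begins (- or left out, the last holds). The fingers move at their own pace and stop on an object; FORCE is the grip in N (left out, the last holds). Time passes only in rows, so rows that repeat a pose let the fingers close. It gives the time, the measured TCP pose, the force and the opening at its end, in the units of the state.
- sense(): the state, without advancing time (a new reading comes with each control period).
- camera(name): name is "scene" or "top" or "wrist"; returns a dict with "color" (480x640x3 uint8, red, green, blue), "vfov" (degrees; the focal length in pixels is half the picture's height over the tangent of half this angle, whatever the lens; pixels are square), "cx", "cy" (the principal point, pixels), "k1" (the pictures are not rectified: a ray, as slopes to the right and down, at radius r is drawn at 1 + k1 r^2 times it, then the intrinsics apply), "R" (3x3) and "t" (3): a world point X has camera coordinates R X + t. Camera axes: x right, y down, z forward; pixel columns grow to the right and rows downward; lengths in m; the calibration is good to about 2 mm. A picture is of the moment at which its call begins. There is no depth.
- close_job(): hands the job in, once; it reports no verdict.
The state is a dict: "time_s": time; "joints": joint angles; "qd": joint speeds; "effort": joint torques, N m; "ee_pos": TCP position; "tcp_rot": TCP orientation; "wrist_force": force on the tool from outside, world axes, zero at the start; "moment": the same for the moment, N m; "finger_gap": finger opening in m.
Only numpy, scipy, OpenCV 4.12 (cv2) and the standard library are available. Lean on these libraries where they do the work, as an engineer would, in place of code of your own. Each camera call takes 0.05 s, during which the arm holds its last target.

## Working session

There is one attempt and no reset: what is moved stays moved. The work goes in short steps, Python scripts to look and compute and a shell command to move; the robot and the scene stay as the last step left them, time stands still between calls to the robot, and variables do not carry over. Pictures are saved under pics/ and viewed, and the job is handed in when it is done.

```bash
mkdir -p pics; python3 - <<'E'
from bench import sense,camera
import cv2,numpy as np
s=sense(); print({k:np.round(v,3) for k,v in s.items()})
for n in ("scene","top"):
    c=camera(n); cv2.imwrite(f"pics/{n}0.png",c["color"][...,::-1]); print(n,c["vfov"],c["cx"],c["cy"],c["k1"],np.round(c["R"],3),np.round(c["t"],3))
E
```

```text
{'time_s': np.float64(0.0), 'joints': array([-1.106,  0.261, -0.139,  1.173, -0.   ,  1.571]), 'qd': array([ 0.   , -0.   , -0.001, -0.001, -0.001, -0.   ]), 'effort': array([-1.0000e-03, -4.0567e+01,  2.5392e+01,  1.9000e-02,  0.0000e+00,
        0.0000e+00]), 'ee_pos': array([ 0.235, -0.469,  0.252]), 'tcp_rot': array([-0.001,  0.973,  0.23 , -0.   ]), 'wrist_force': array([-0.428, -0.275, -0.016]), 'moment': array([ 0.021, -0.016, -0.021]), 'finger_gap': np.float64(0.085)}
scene 45.623010161913044 315.01666022609453 238.5624982548864 -0.12409425030622982 [[ 0.369  0.929 -0.019]
 [ 0.619 -0.261 -0.741]
 [-0.694  0.261 -0.671]] [-0.208 -0.268  1.898]
top 48.78612626871476 321.6284912182316 238.48224519991376 0.036872073234898745 [[-0.003 -1.    -0.   ]
 [-0.98   0.003 -0.201]
 [ 0.201 -0.    -0.98 ]] [0.005 0.49  1.109]
```

View pics/scene0.png

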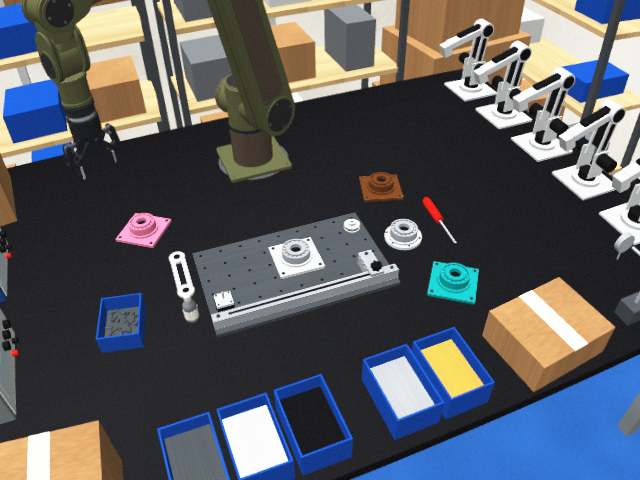

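View pics/top0.png

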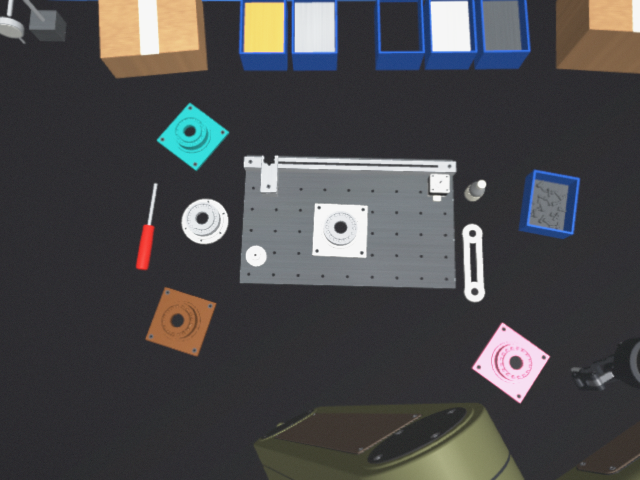

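Square-plate candidates in the top view are white (340,231), turquoise (193,136), brown (181,321) and pink (511,362). The white one on the jig fits. The other three colours are excluded, and the round unit at (205,221) is not square. Next I'll measure and check it in an enlarged crop.

```bash
cat > h.py <<'E'
from bench import sense,camera
import cv2,numpy as np
def K(c):
    f=c["color"].shape[0]/2/np.tan(np.radians(c["vfov"])/2)
    return np.array([[f,0,c["cx"]],[0,f,c["cy"]],[0,0,1]]),np.array([c["k1"],0,0,0.])
def cast(c,px,z):
    k,d=K(c); u=cv2.undistortPoints(np.float64(px).reshape(-1,1,2),k,d).reshape(-1,2)
    r=np.c_[u,np.ones(len(u))]@c["R"]; o=-np.array(c["R"]).T@c["t"]
    return o+r*((z-o[2])/r[:,2])[:,None]
def proj(c,X):
    k,d=K(c); X=np.float64(X).reshape(-1,1,3)
    return cv2.projectPoints(X,cv2.Rodrigues(np.array(c["R"]))[0],np.float64(c["t"]),k,d)[0].reshape(-1,2)
E
python3 - <<'E'
from h import *
c=camera("top");im=c["color"][...,::-1]
a=cv2.resize(im[145:300,225:475],None,fx=3.2,fy=3.2,interpolation=cv2.INTER_CUBIC);cv2.imwrite("pics/crop1.png",a)
g=cv2.cvtColor(im,cv2.COLOR_BGR2GRAY)
m=(g>200).astype(np.uint8)
n,l,st,ce=cv2.connectedComponentsWithStats(m)
for i in range(1,n):
    if st[i,4]>30 and 150<ce[i][1]<310 and 230<ce[i][0]<470: print(i,st[i],ce[i])
# plate
i=l[250,325]; 
q=((l==i)).astype(np.uint8); cs,_=cv2.findContours(q,cv2.RETR_EXTERNAL,cv2.CHAIN_APPROX_NONE)
cn=max(cs,key=cv2.contourArea); r=cv2.minAreaRect(cn); print(r)
b=cv2.boxPoints(r); P=cast(c,b,.022); print(np.round(P,4), np.linalg.norm(np.diff(P,axis=0),axis=1))
# jig lower edge
for pt in ([241,283],[455,287],[243,168],[456,172]): print(pt,cast(c,[pt],.012))
E
```

```text
21 [ 244  156  212   36 1854] [334.61165049 167.10787487]
22 [430 174  20  19 346] [439.52890173 182.76589595]
25 [433 196   8   5  39] [436.58974359 197.94871795]
27 [ 312  204   56   54 2503] [339.83419896 230.20335597]
29 [246 246  20  20 328] [255.59146341 255.49390244]
((339.8634948730469, 230.07174682617188), (53.63593673706055, 51.926513671875), 2.544804573059082)
[[ 0.459   0.0254  0.022 ]
 [ 0.5787  0.0202  0.022 ]
 [ 0.5727 -0.1015  0.022 ]
 [ 0.4533 -0.0939  0.022 ]] [0.11972515 0.12180919 0.11958975]
[241, 283] [[0.39781481 0.18300314 0.012     ]]
[455, 287] [[ 0.38762167 -0.29131375  0.012     ]]
[243, 168] [[0.66580944 0.18567998 0.012     ]]
[456, 172] [[ 0.65427709 -0.30780756  0.012     ]]
```

View pics/crop1.png

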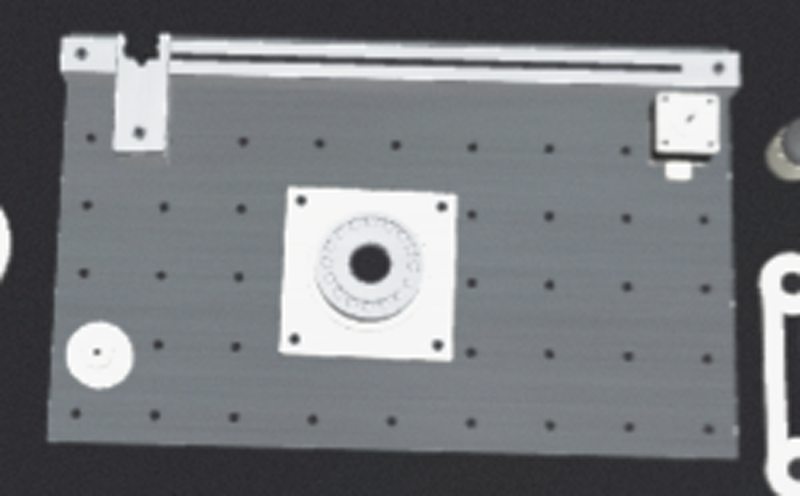

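The crop confirms the white square plate with the bearing, with the stop at the left end of the fence and the motor at the right. Next I'll fit the edges accurately.

```bash
cat >> h.py <<'E'
def edge(c,p0,p1,z,pol,half=6,n=60):
    """fit world line at height z to strongest edge near pixel segment; pol=+1: brighter along the +normal (normal = right-hand (dy,-dx) flipped to point 'n')"""
    g=cv2.GaussianBlur(cv2.cvtColor(c["color"],cv2.COLOR_RGB2GRAY),(0,0),0.8).astype(np.float32)
    p0=np.float64(p0);p1=np.float64(p1);d=(p1-p0)/np.linalg.norm(p1-p0);nn=np.array([-d[1],d[0]])
    t=np.arange(-half,half+.01,.1);pts=[]
    for s in np.linspace(.06,.94,n):
        q=p0+(p1-p0)*s+t[:,None]*nn
        v=cv2.remap(g,q[:,0].astype(np.float32).reshape(1,-1),q[:,1].astype(np.float32).reshape(1,-1),cv2.INTER_LINEAR)[0]
        gr=np.gradient(v)*pol; w=np.clip(gr-0.5*gr.max(),0,None)
        k=gr.argmax(); w[np.abs(np.arange(len(t))-k)>15]=0
        if gr.max()>1: pts.append(q[0]+nn*((w*t).sum()/w.sum()-t[0]))
    P=cast(c,np.array(pts),z)[:,:2]
    for _ in range(4):
        o=P.mean(0);u=np.linalg.svd(P-o)[2][0];r=(P-o)@np.array([-u[1],u[0]]);P=P[np.abs(r)<max(2*np.abs(r).mean(),2e-4)]
    o=P.mean(0)
    if u@(cast(c,[p1],z)-cast(c,[p0],z))[0,:2]<0:u=-u
    return o,u,np.std(r),len(P)
ang=lambda u:np.degrees(np.arctan2(u[1],u[0]))
E
python3 - <<'E'
from h import *
c=camera("top")
cr=lambda x,y:(225+(x+.5)/3.2-.5,145+(y+.5)/3.2-.5)
# direction left->right in picture; normal points down in image
L={}
def E(nm,a,b,z,pol,**k):
    o,u,s,n=L[nm]=edge(c,cr(*a),cr(*b),z,pol,**k);print(nm,np.round(o,4),round(ang(u),2),round(s*1e3,2),n)
E("near",(48,441),(737,458),.012,-1)
E("fence_in",(180,73),(640,85),.042,-1,half=4)
E("stopface",(166,80),(166,150),.052,+1,half=3)   # dir down -> normal points left
E("pl_far",(290,187),(455,195),.022,+1)
E("pl_near",(281,353),(451,360),.022,-1)
E("pl_left",(288,190),(281,352),.022,+1)
E("pl_right",(456,196),(452,359),.022,-1)
E("jleft",(65,100),(48,440),.012,+1,half=4)
E("jright",(737,120),(738,455),.012,-1,half=4)
p=cast(c,[cr(658,122),cr(718,122),cr(687,95),cr(687,155)],.054);print("motor",p)
def X(a,b):
    (o,u),(q,v)=L[a][:2],L[b][:2]; s=np.linalg.solve(np.c_[u,-v],q-o);return o+s[0]*u
cor=[X(a,b) for a in("pl_far","pl_near") for b in ("pl_left","pl_right")];print(np.round(cor,4),np.mean(cor,0))
E
```

```text
near [ 0.3923 -0.0422] -91.62 0.14 37
fence_in [ 0.6515 -0.0689] -91.62 0.31 52
stopface [0.6223 0.1035] 179.63 0.19 60
pl_far [ 0.5766 -0.0384] -92.59 0.19 43
pl_near [ 0.4554 -0.0382] -92.54 0.19 49
pl_left [0.5086 0.016 ] 177.3 0.34 10
pl_right [ 0.5086 -0.0969] 174.94 9.2 15Traceback (most recent call last):
  File "<stdin>", line 15, in <module>
  File "<stdin>", line 7, in E
  File "h.py", line 24, in edge
    P=cast(c,np.array(pts),z)[:,:2]
      ~~~~^^^^^^^^^^^^^^^^^^^
  File "h.py", line 7, in cast
    k,d=K(c); u=cv2.undistortPoints(np.float64(px).reshape(-1,1,2),k,d).reshape(-1,2)
                ~~~~~~~~~~~~~~~~~~~^^^^^^^^^^^^^^^^^^^^^^^^^^^^^^^^^^^^
cv2.error: OpenCV(4.12.0) /io/opencv/modules/calib3d/src/undistort.dispatch.cpp:347: error: (-215:Assertion failed) CV_IS_MAT(_src) && CV_IS_MAT(_dst) && (_src->rows == 1 || _src->cols == 1) && (_dst->rows == 1 || _dst->cols == 1) && _src->cols + _src->rows - 1 == _dst->rows + _dst->cols - 1 && (CV_MAT_TYPE(_src->type) == CV_32FC2 || CV_MAT_TYPE(_src->type) == CV_64FC2) && (CV_MAT_TYPE(_dst->type) == CV_32FC2 || CV_MAT_TYPE(_dst->type) == CV_64FC2) in function 'cvUndistortPointsInternal'
```

```bash
cat > m1.py <<'E'
from h import *
c=camera("top")
cr=lambda x,y:(225+(x+.5)/3.2-.5,145+(y+.5)/3.2-.5)
L={}
def E(nm,a,b,z,pol,**k):
    o,u,s,n=L[nm]=edge(c,cr(*a),cr(*b),z,pol,**k);print(nm,np.round(o,4),round(ang(u),2),round(s*1e3,2),n)
def X(a,b):
    (o,u),(q,v)=L[a][:2],L[b][:2]; s=np.linalg.solve(np.c_[u,-v],q-o);return o+s[0]*u
E("near",(48,441),(737,458),.012,-1)
E("fence_in",(180,73),(640,85),.042,-1,half=4)
E("stopface",(166,80),(166,150),.052,+1,half=3)
E("pl_far",(290,187),(455,195),.022,+1)
E("pl_near",(281,353),(451,360),.022,-1)
E("pl_left",(288,190),(281,352),.022,-1)
E("pl_right",(456,196),(452,359),.022,+1)
E("jleft",(65,100),(48,440),.012,-1,half=4)
E("jright",(737,120),(738,455),.012,+1,half=4)
p=cast(c,[cr(658,122),cr(718,122),cr(687,95),cr(687,155)],.054);print("motor",p)
p=cast(c,[cr(100,355)],.034);print("pulley",p)
cor=[X(a,b) for a in("pl_far","pl_near") for b in ("pl_left","pl_right")];print(np.round(cor,4),np.mean(cor,0))
E
python3 m1.py
```

```text
near [ 0.3923 -0.0409] -91.64 0.16 38
fence_in [ 0.6516 -0.0668] -91.62 0.33 51
stopface [0.6223 0.1035] 179.56 0.2 60
pl_far [ 0.5766 -0.0376] -92.65 0.23 46
pl_near [ 0.4554 -0.0385] -92.51 0.22 51
pl_left [0.5109 0.0232] 177.31 0.16 38
pl_right [ 0.5067 -0.0974] 176.96 0.25 51
jleft [0.5235 0.1839] 178.39 0.18 40
jright [ 0.5071 -0.2951] 178.29 0.21 41
motor [[ 0.61528457 -0.23839968  0.054     ]
 [ 0.61507897 -0.27992926  0.054     ]
 [ 0.63480222 -0.25938105  0.054     ]
 [ 0.5913792  -0.2573834   0.054     ]]
pulley [[0.455639   0.14855449 0.034     ]]
[[ 0.5793  0.02  ]
 [ 0.5737 -0.101 ]
 [ 0.4582  0.0257]
 [ 0.453  -0.0946]] [ 0.51604473 -0.03744839]
```

```bash
cat >> h.py <<'E'
from scipy.spatial.transform import Rotation as Ro
H=np.radians(-1.63);EX=np.array([np.cos(H),np.sin(H)]);EY=np.array([-EX[1],EX[0]])
FENCE=.6533;STOP=.1211
def st():
    s=sense();q=s["tcp_rot"];R=Ro.from_quat([q[1],q[2],q[3],q[0]]).as_matrix();p=s["ee_pos"]
    print("t",round(float(s["time_s"]),2),"jig",np.round([p[:2]@EX,p[:2]@EY,p[2]],4),"head",round(np.degrees(np.arctan2(R[1,0],R[0,0])),2),"zdir",np.round(R[:,2],3),"F",np.round(s["wrist_force"],1),"gap",round(float(s["finger_gap"]),3),"j",np.round(s["joints"],2))
    return s,R,p
def go(a,b,z,head=None):
    s,R,p=st();d=np.r_[a*EX+b*EY,z]-p
    print("xyz cm",np.round(R.T@d*100,2))
    if head is not None:
        h=np.arctan2(R[1,0],R[0,0]);print("roll",round(float(-((np.radians(head)-h+np.pi)%(2*np.pi)-np.pi)),3))
E
python3 -c "
from h import *
go(.430,-.0228,.2,-1.63)"
```

```text
t 0.25 jig [ 0.2484 -0.4621  0.2529] head 26.63 zdir [-0.     0.001 -1.   ] F [0.5 0.1 0.6] gap 0.085 j [-1.11  0.26 -0.14  1.17  0.    1.57]
xyz cm [ 36.79 -30.1    5.32]
roll 0.493
```

```bash
python3 -m crank '[{"xyz":[4.5,-3.7,0],"roll":0.06},{"xyz":[9.0,-7.4,0],"roll":0.12},{"xyz":[13.5,-11.1,0.5],"roll":0.18},{"xyz":[18,-14.8,1],"roll":0.24},{"xyz":[22.5,-18.5,1.5],"roll":0.3}]'
python3 -c "
from h import *
go(.430,-.0228,.2,-1.63)"
```

```text
time_s: 0.88
ee_pos: [0.3541, -0.2015, 0.2383]
tcp_rot: [0.0, 0.997, 0.081, 0.0]
wrist_force: [0.7, -0.3, -0.3]
finger_gap: 0.0853
t 0.88 jig [ 0.3596 -0.1913  0.2383] head 9.3 zdir [ 0.001 -0.    -1.   ] F [ 0.7 -0.3 -0.3] gap 0.085 j [-0.52  0.07 -0.42  1.08  0.    2.46]
xyz cm [ 10.1  -15.21   3.83]
roll 0.191
```

Joint 6 would come near its limit at this heading, so I'll use the half-turned one (178.4°).

```bash
python3 -m crank '[{"xyz":[2,-3,0.8],"roll":-0.18},{"xyz":[4,-6,1.6],"roll":-0.36},{"xyz":[6,-9,2.4],"roll":-0.54},{"xyz":[8,-12,3.2],"roll":-0.72},{"xyz":[10.1,-15.2,3.8],"roll":-0.9}]'
python3 -m crank '[{"xyz":[0,0,0.4],"roll":-0.18},{"xyz":[0,0,0.8],"roll":-0.36},{"xyz":[0,0,1.2],"roll":-0.54},{"xyz":[0,0,1.6],"roll":-0.72},{"xyz":[0,0,2],"roll":-0.9}]'
python3 -c "
from h import *
go(.430,-.0228,.09,178.37)"
```

```text
time_s: 1.5
ee_pos: [0.4285, -0.0354, 0.2]
tcp_rot: [0.0, 0.86, 0.51, -0.0]
wrist_force: [0.4, -0.6, -0.8]
finger_gap: 0.0854
time_s: 2.12
ee_pos: [0.4282, -0.0365, 0.1801]
tcp_rot: [-0.0, 0.553, 0.833, -0.0]
wrist_force: [-0.0, 0.4, 0.5]
finger_gap: 0.0855
t 2.12 jig [ 0.429  -0.0243  0.1801] head 112.92 zdir [-0. -0. -1.] F [-0.   0.4  0.5] gap 0.085 j [-0.09  0.15 -0.49  0.94 -0.    1.09]
xyz cm [0.1  0.15 9.01]
roll -1.142
```

```bash
python3 -m crank '[{"xyz":[0,0.1,1.5],"roll":-0.18},{"xyz":[0,0.1,3],"roll":-0.36},{"xyz":[0,0.1,4.5],"roll":-0.54},{"xyz":[0,0.1,6],"roll":-0.72},{"xyz":[0,0.1,7.5],"roll":-0.9}]'
python3 -m crank '[{"xyz":[0,0,1],"roll":-0.15},{"xyz":[0,0,2],"roll":-0.242},{"xyz":[0,0,2.5],"roll":-0.242},{"xyz":[0,0,2.5],"roll":-0.242}]'
python3 - <<'E'
from h import *
go(.430,-.0228,.06,178.37)
c=camera("scene");cv2.imwrite("pics/s1.png",cv2.resize(c["color"][200:340,180:420,::-1],None,fx=3.3,fy=3.3,interpolation=cv2.INTER_CUBIC))
c=camera("wrist");cv2.imwrite("pics/w1.png",c["color"][...,::-1])
E
```

```text
time_s: 2.75
ee_pos: [0.4292, -0.0362, 0.1049]
tcp_rot: [0.0, 0.135, 0.991, 0.0]
wrist_force: [0.3, -0.2, -0.8]
finger_gap: 0.0858
time_s: 3.25
ee_pos: [0.4289, -0.0362, 0.0801]
tcp_rot: [-0.0, 0.018, 1.0, 0.0]
wrist_force: [-0.5, 0.3, 0.1]
finger_gap: 0.0854
t 3.25 jig [ 0.4298 -0.0239  0.0801] head 177.93 zdir [-0.001  0.    -1.   ] F [-0.5  0.3  0.1] gap 0.085 j [-0.08  0.26 -0.65  0.66  0.   -0.05]
xyz cm [-0.02  0.11  2.01]
roll -0.008
```

View pics/s1.png

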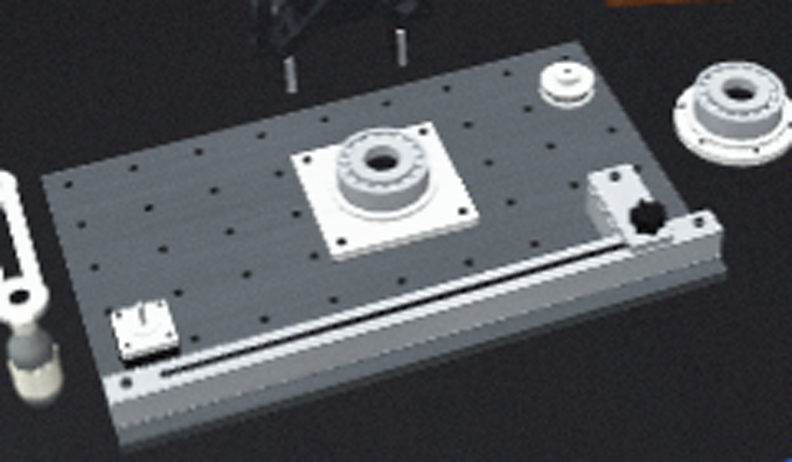

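View pics/w1.png

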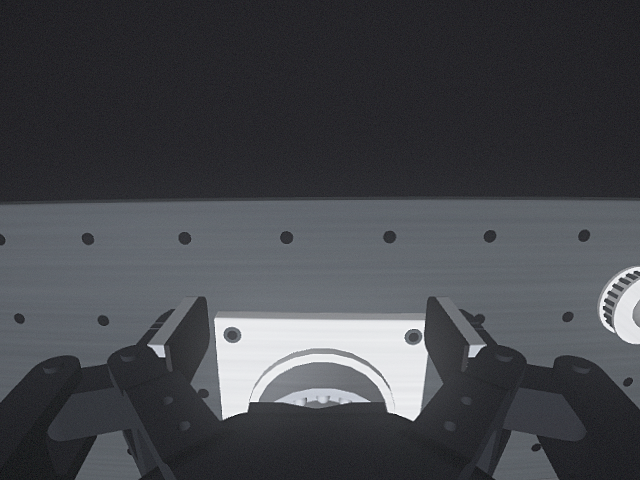

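```bash
python3 - <<'E'
from h import *
c=camera("scene")
s,R,p=st()
for z in (.055,.06,.065,.07,.075):
  for b in (-.046,.046):
    q=p[:2]+b*EY+.0*EX
    uv=proj(c,[np.r_[q,z]])[0]; print(z,b,np.round((uv-[180,200])*3.3,1))
E
```

```text
t 3.4 jig [ 0.4304 -0.024   0.0807] head 177.97 zdir [ 0.001 -0.    -1.   ] F [ 0.3  0.3 -0.4] gap 0.085 j [-0.08  0.26 -0.65  0.66 -0.   -0.05]
0.055 -0.046 [289.3  99.7]
0.055 0.046 [395.4  73.2]
0.06 -0.046 [288.9  95.1]
0.06 0.046 [395.2  68.6]
0.065 -0.046 [288.4  90.5]
0.065 0.046 [395.  64.]
0.07 -0.046 [287.9  85.9]
0.07 0.046 [394.7  59.4]
0.075 -0.046 [287.5  81.2]
0.075 0.046 [394.5  54.7]
```

```bash
python3 -m crank '[{"xyz":[0,0.05,1],"roll":-0.005},{"xyz":[0,0.1,2.5],"roll":-0.007},{"xyz":[0,0.1,4],"roll":-0.007},{"xyz":[0,0.1,4.5],"roll":-0.007},{"xyz":[0,0.1,4.5],"roll":-0.007}]'
python3 - <<'E'
from h import *
go(.430,-.0228,.0255,178.37)
c=camera("scene");cv2.imwrite("pics/s2.png",cv2.resize(c["color"][200:300,220:340,::-1],None,fx=6,fy=6,interpolation=cv2.INTER_CUBIC))
E
```

```text
time_s: 4.03
ee_pos: [0.4289, -0.0351, 0.035]
tcp_rot: [-0.0, 0.014, 1.0, 0.0]
wrist_force: [-0.4, 0.3, -0.1]
finger_gap: 0.0855
t 4.03 jig [ 0.4297 -0.0229  0.035 ] head 178.41 zdir [-0.001  0.    -1.   ] F [-0.4  0.3 -0.1] gap 0.086 j [-0.08  0.33 -0.71  0.54 -0.   -0.05]
xyz cm [-0.03  0.01  0.95]
roll 0.001
```

View pics/s2.png

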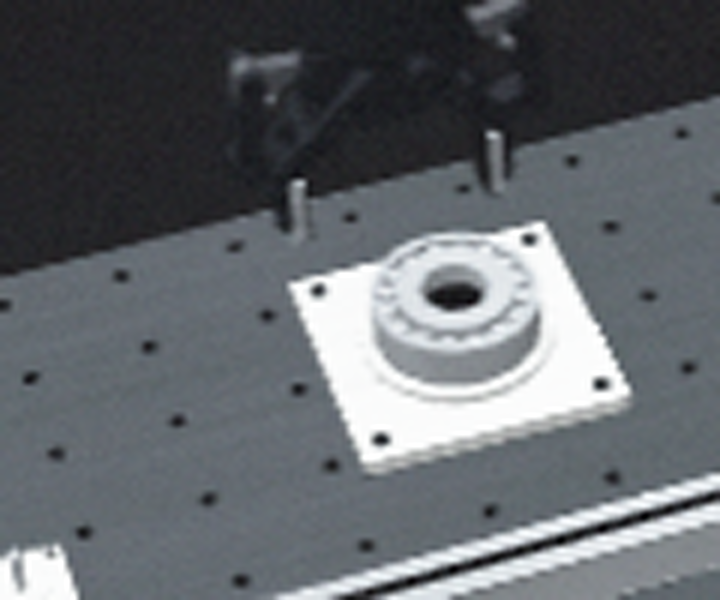

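The finger pads show at crop (299,240) and (497,192), clear of the plate's near edge and still off the jig.

```bash
python3 -m crank '[{"xyz":[0,0,0.3],"roll":0},{"xyz":[0,0,0.6],"roll":0},{"xyz":[0,0,0.6],"roll":0}]'; python3 -m crank '[{"xyz":[0,0,0.1],"roll":0},{"xyz":[0,0,0.2],"roll":0},{"xyz":[0,0,0.2],"roll":0}]'
python3 - <<'E'
from h import *
go(.430,-.0228,.0255,178.37)
c=camera("scene");cv2.imwrite("pics/s3.png",cv2.resize(c["color"][200:300,220:340,::-1],None,fx=6,fy=6,interpolation=cv2.INTER_CUBIC))
for z in (.012,.014,.016,.018,.02):
  print(z,[np.round((proj(c,[np.r_[(.430+.011)*EX+(-.0228+b)*EY,z]])[0]-[220,200])*6) for b in (-.046,.046)])
E
```

```text
time_s: 4.45
ee_pos: [0.4291, -0.0352, 0.0292]
tcp_rot: [-0.0, 0.014, 1.0, 0.0]
wrist_force: [-0.4, 0.5, -0.0]
finger_gap: 0.0856
time_s: 4.82
ee_pos: [0.4291, -0.0352, 0.0272]
tcp_rot: [-0.0, 0.014, 1.0, -0.0]
wrist_force: [-0.1, 1.4, -0.3]
finger_gap: 0.0854
t 4.83 jig [ 0.4299 -0.023   0.0272] head 178.41 zdir [-0. -0. -1.] F [-0.1  1.4 -0.3] gap 0.085 j [-0.08  0.34 -0.72  0.51 -0.   -0.05]
xyz cm [-0.01  0.02  0.17]
roll 0.001
0.012 [array([302., 266.]), array([492., 217.])]
0.014 [array([302., 262.]), array([492., 214.])]
0.016 [array([302., 259.]), array([492., 210.])]
0.018 [array([301., 256.]), array([492., 207.])]
0.02 [array([301., 253.]), array([492., 204.])]
```

View pics/s3.png

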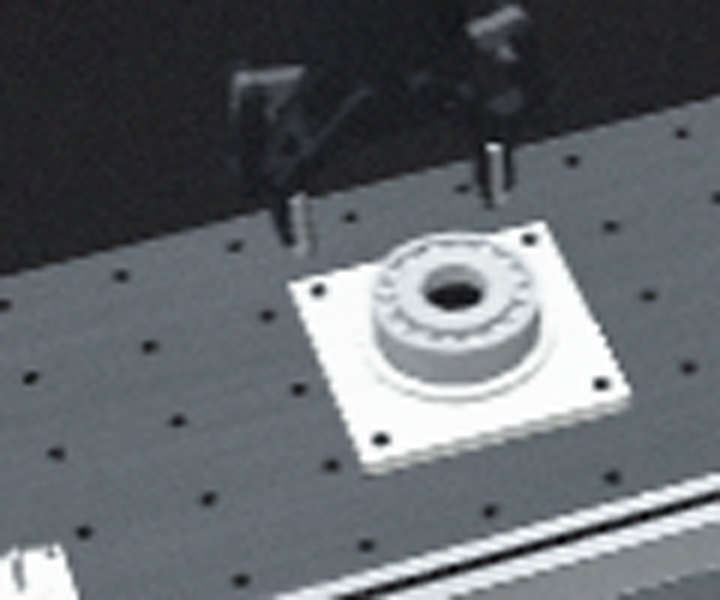

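Tips read z ≈ 0.018, so I'll go 2.5 mm lower and push gently along −tool x.

```bash
python3 -m crank '[{"xyz":[0,0,0.15],"roll":0},{"xyz":[0,0,0.25],"roll":0},{"xyz":[-0.5,0.02,0.25],"roll":0},{"xyz":[-1.0,0.02,0.25],"roll":0},{"xyz":[-1.4,0.02,0.25],"roll":0}]';  python3 -m crank '[{"xyz":[-0.3,0,0],"roll":0},{"xyz":[-0.7,0,0],"roll":0},{"xyz":[-1.2,0,0],"roll":0},{"xyz":[-1.8,0,0],"roll":0},{"xyz":[-2.4,0,0],"roll":0}]'
python3 - <<'E'
from h import *
go(.5223,-.0228,.0247,178.37)
c=camera("scene");cv2.imwrite("pics/s4.png",cv2.resize(c["color"][200:300,220:340,::-1],None,fx=6,fy=6,interpolation=cv2.INTER_CUBIC))
E
```

```text
time_s: 5.5
ee_pos: [0.4439, -0.0354, 0.0249]
tcp_rot: [0.0, 0.014, 1.0, -0.0]
wrist_force: [-0.3, 0.5, 0.5]
finger_gap: 0.0857
time_s: 6.12
ee_pos: [0.4638, -0.0358, 0.0241]
tcp_rot: [-0.003, 0.014, 1.0, 0.0]
wrist_force: [-6.3, 0.1, 3.2]
finger_gap: 0.0854
t 6.12 jig [ 0.4646 -0.0226  0.0241] head 178.41 zdir [-0.006  0.    -1.   ] F [-6.3  0.1  3.2] gap 0.085 j [-0.08  0.39 -0.64  0.55 -0.   -0.05]
xyz cm [-5.77 -0.02 -0.09]
roll 0.001
```

View pics/s4.png

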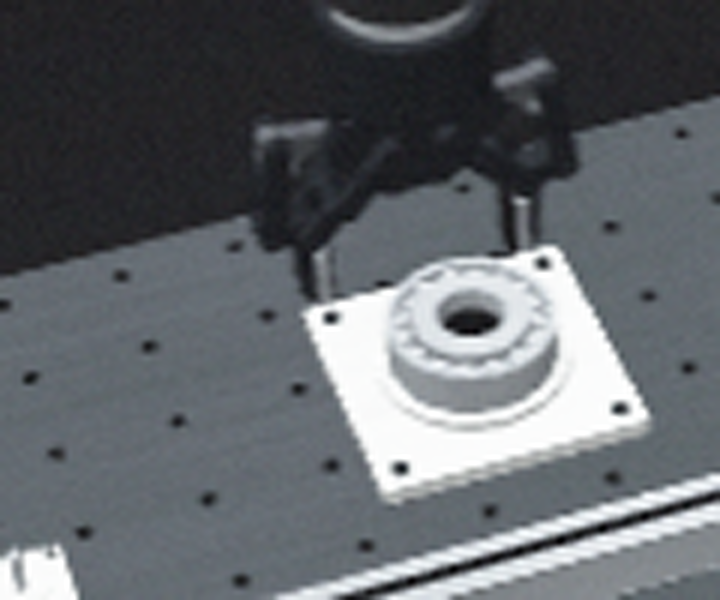

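The plate is moving squarely with both pads on its near edge at crop (320,300) and (523,245). Pushing on.

```bash
python3 -m crank '[{"xyz":[-0.7,0,0],"roll":0},{"xyz":[-1.4,0,0],"roll":0},{"xyz":[-2.1,0,0],"roll":0},{"xyz":[-2.8,0,0],"roll":0},{"xyz":[-3.4,0,0],"roll":0}]';python3 -m crank '[{"xyz":[-0.5,0,0],"roll":0},{"xyz":[-1.0,0,0],"roll":0},{"xyz":[-1.4,0,0],"roll":0},{"xyz":[-1.5,0,0],"roll":0}]'
python3 - <<'E'
from h import *
go(.5223,-.0228,.0247,178.37)
c=camera("top");cv2.imwrite("pics/t4.png",cv2.resize(c["color"][145:300,225:475,::-1],None,fx=3.2,fy=3.2,interpolation=cv2.INTER_CUBIC))
E
```

```text
time_s: 6.8
ee_pos: [0.5017, -0.037, 0.0246]
tcp_rot: [-0.0, 0.014, 1.0, 0.0]
wrist_force: [-3.1, 0.5, -1.2]
finger_gap: 0.0856
time_s: 7.3
ee_pos: [0.5166, -0.0374, 0.0248]
tcp_rot: [0.0, 0.014, 1.0, -0.0]
wrist_force: [-3.2, -0.0, -0.5]
finger_gap: 0.0855
t 7.3 jig [ 0.5174 -0.0227  0.0248] head 178.41 zdir [ 0. -0. -1.] F [-3.2 -0.  -0.5] gap 0.086 j [-0.07  0.45 -0.51  0.6   0.   -0.04]
xyz cm [-0.49 -0.01  0.02]
roll 0.001
```

View pics/t4.png

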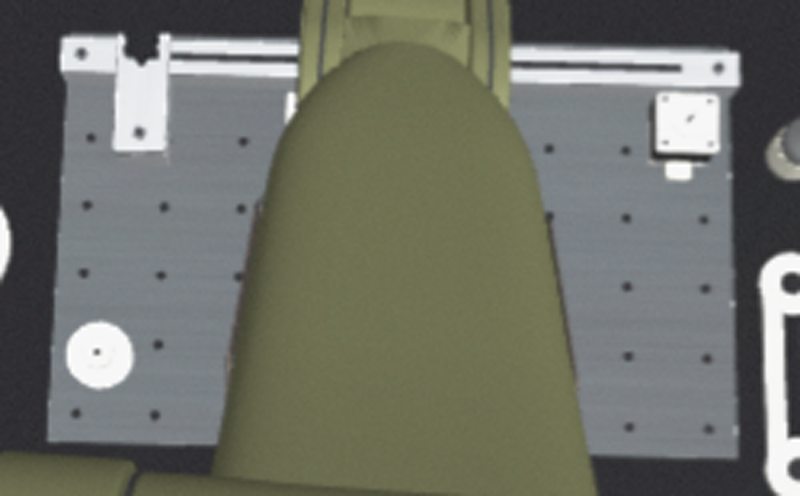

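```bash
python3 -m crank '[{"xyz":[-0.2,0,0],"roll":0},{"xyz":[-0.4,0,0],"roll":0},{"xyz":[-0.4,0,0],"roll":0}]';python3 -m crank '[{"xyz":[-0.1,0,0],"roll":0},{"xyz":[-0.2,0,0],"roll":0},{"xyz":[-0.2,0,0],"roll":0}]'
```

```text
time_s: 7.72
ee_pos: [0.5205, -0.0375, 0.0249]
tcp_rot: [0.0, 0.014, 1.0, 0.0]
wrist_force: [-3.6, -0.4, 0.7]
finger_gap: 0.0857
time_s: 8.1
ee_pos: [0.5219, -0.0375, 0.0248]
tcp_rot: [-0.0, 0.014, 1.0, 0.0]
wrist_force: [-5.1, 0.6, 1.9]
finger_gap: 0.0856
```

```bash
python3 -m crank '[{"xyz":[-0.1,0,0],"roll":0},{"xyz":[-0.15,0,0],"roll":0},{"xyz":[-0.15,0,0],"roll":0}]';python3 -m crank '[{"xyz":[-0.1,0,0],"roll":0},{"xyz":[-0.1,0,0],"roll":0}]'
```

```text
time_s: 8.48
ee_pos: [0.5219, -0.0375, 0.0248]
tcp_rot: [-0.001, 0.014, 1.0, 0.0]
wrist_force: [-7.7, 0.8, 5.7]
finger_gap: 0.0854
time_s: 8.72
ee_pos: [0.522, -0.0375, 0.0247]
tcp_rot: [-0.002, 0.014, 1.0, 0.0]
wrist_force: [-9.2, 0.4, 7.2]
finger_gap: 0.0853
```

Flush against the fence: the tool stopped advancing while the force rose. Now I'll back off, lift, turn and go round to the right-hand edge.

```bash
python3 -m crank '[{"xyz":[0.8,0,0],"roll":0},{"xyz":[2,0,0],"roll":0},{"xyz":[3.5,0,-2],"roll":0},{"xyz":[3.5,0,-6],"roll":0},{"xyz":[3.5,0,-12],"roll":0}]' 0.5
python3 - <<'E'
from h import *
go(.585,-.119,.145,88.37)
c=camera("scene");cv2.imwrite("pics/s5.png",cv2.resize(c["color"][200:340,180:420,::-1],None,fx=3.3,fy=3.3,interpolation=cv2.INTER_CUBIC))
E
```

```text
time_s: 9.35
ee_pos: [0.4906, -0.0367, 0.1457]
tcp_rot: [0.001, 0.014, 1.0, 0.0]
wrist_force: [1.5, -0.8, 0.5]
finger_gap: 0.0429
t 9.35 jig [ 0.4915 -0.0227  0.1457] head 178.41 zdir [ 0.002 -0.    -1.   ] F [ 1.5 -0.8  0.5] gap 0.043 j [-0.07  0.28 -0.41  0.88  0.   -0.05]
xyz cm [-9.35 -9.64  0.09]
roll 1.571
```

View pics/s5.png

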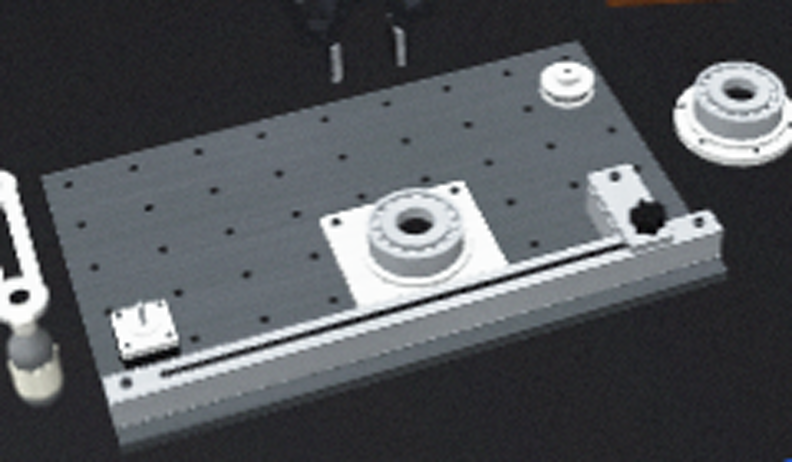

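The plate lies along the fence, with its far edge behind the fence top near crop (355,300)–(505,265), and the bystanders are untouched.

```bash
python3 -m crank '[{"xyz":[0,-2,0],"roll":0.17},{"xyz":[-1,-4,0],"roll":0.34},{"xyz":[-2.5,-6,0],"roll":0.51},{"xyz":[-4,-8,0],"roll":0.68},{"xyz":[-5.5,-9.64,0],"roll":0.85}]' && python3 -c "
from h import *
go(.585,-.119,.10,88.37)"
```

```text
time_s: 10.02
ee_pos: [0.5449, -0.1359, 0.1457]
tcp_rot: [0.003, 0.428, 0.904, 0.001]
wrist_force: [0.1, 0.7, -0.3]
finger_gap: 0.0429
t 10.03 jig [ 0.5486 -0.1204  0.1457] head 129.36 zdir [ 0.006 -0.001 -1.   ] F [ 0.1  0.7 -0.3] gap 0.043 j [-0.24  0.38 -0.25  0.93  0.    0.64]
xyz cm [-2.26  2.83  4.6 ]
roll 0.715
```

```bash
python3 -m crank '[{"xyz":[-1,1.3,0],"roll":0.17},{"xyz":[-2.2,2.7,0.5],"roll":0.34},{"xyz":[-2.3,2.8,2],"roll":0.51},{"xyz":[-2.3,2.8,3.5],"roll":0.68},{"xyz":[-2.3,2.8,4.5],"roll":0.715}]' && python3 -m crank '[{"xyz":[0,0,2],"roll":0},{"xyz":[0,0,3.5],"roll":0},{"xyz":[0,0,5],"roll":0},{"xyz":[0,0,5],"roll":0}]'; python3 - <<'E'
from h import *
go(.585,-.119,.03,88.37)
c=camera("scene");cv2.imwrite("pics/s6.png",cv2.resize(c["color"][220:310,220:340,::-1],None,fx=6,fy=6,interpolation=cv2.INTER_CUBIC))
for z in (.02,.025,.03,.035):
  print(z,[np.round((proj(c,[np.r_[(.585+b)*EX+(-.119-.011)*EY,z]])[0]-[220,220])*6) for b in (-.025,.025)])
E
```

```text
time_s: 10.65
ee_pos: [0.5799, -0.1347, 0.0997]
tcp_rot: [0.001, 0.715, 0.699, 0.001]
wrist_force: [-0.0, 0.8, -0.6]
finger_gap: 0.0426
time_s: 11.15
ee_pos: [0.5773, -0.1341, 0.0485]
tcp_rot: [-0.001, 0.715, 0.699, -0.001]
wrist_force: [-0.6, 0.4, 0.8]
finger_gap: 0.0428
t 11.15 jig [ 0.5809 -0.1177  0.0485] head 88.76 zdir [-0.002  0.001 -1.   ] F [-0.6  0.4  0.8] gap 0.043 j [-0.23  0.53 -0.29  0.75  0.    1.36]
xyz cm [-0.14  0.42  1.85]
roll 0.007
0.02 [array([244., 343.]), array([277., 424.])]
0.025 [array([243., 335.]), array([276., 416.])]
0.03 [array([242., 327.]), array([275., 407.])]
0.035 [array([241., 319.]), array([274., 399.])]
```

View pics/s6.png

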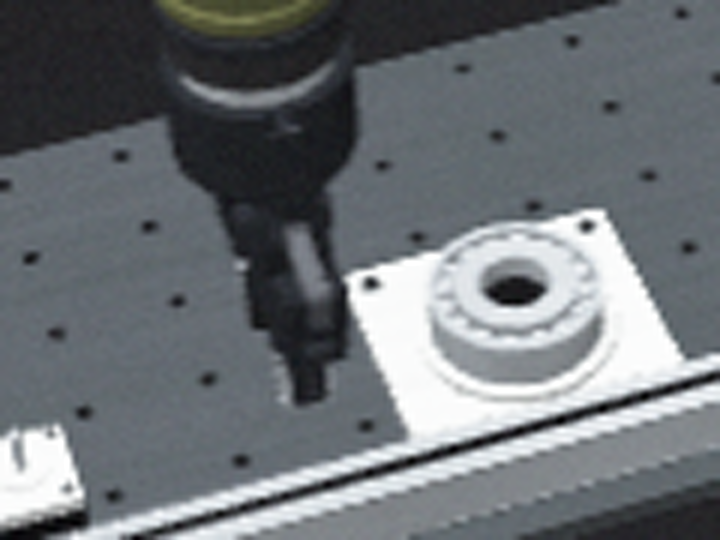

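The fingers are clear of the plate's right edge by about 2 cm, with the far pad at crop (290,395) and its tip at z ≈ 0.032. Descending in small steps.

```bash
python3 -m crank '[{"xyz":[0,0.4,0.5],"roll":0.007},{"xyz":[0,0.4,1.0],"roll":0.007},{"xyz":[0,0.4,1.3],"roll":0.007},{"xyz":[0,0.4,1.3],"roll":0.007}]' ; python3 - <<'E'
from h import *
go(.585,-.119,.032,88.37)
c=camera("scene");cv2.imwrite("pics/s7.png",cv2.resize(c["color"][220:310,220:340,::-1],None,fx=6,fy=6,interpolation=cv2.INTER_CUBIC))
for z in (.012,.014,.016,.018,.02,.024):
  print(z,[np.round((proj(c,[np.r_[(.585+b)*EX+(-.119+e)*EY,z]])[0]-[220,220])*6) for b in (.022,.03) for e in (-.011,.011)])
E
```

```text
time_s: 11.7
ee_pos: [0.5819, -0.1344, 0.0365]
tcp_rot: [-0.0, 0.717, 0.697, -0.0]
wrist_force: [-0.4, -0.2, 1.2]
finger_gap: 0.0426
t 11.7 jig [ 0.5855 -0.1178  0.0365] head 88.34 zdir [-0.001  0.    -1.   ] F [-0.4 -0.2  1.2] gap 0.043 j [-0.23  0.55 -0.29  0.73  0.    1.37]
xyz cm [-0.12 -0.05  0.45]
roll -0.001
0.012 [array([276., 432.]), array([326., 418.]), array([282., 445.]), array([332., 431.])]
0.014 [array([276., 429.]), array([326., 415.]), array([281., 442.]), array([332., 428.])]
0.016 [array([276., 425.]), array([326., 412.]), array([281., 439.]), array([331., 425.])]
0.018 [array([275., 422.]), array([325., 408.]), array([281., 435.]), array([331., 421.])]
0.02 [array([275., 419.]), array([325., 405.]), array([280., 432.]), array([331., 418.])]
0.024 [array([274., 412.]), array([324., 399.]), array([279., 426.]), array([330., 412.])]
```

View pics/s7.png

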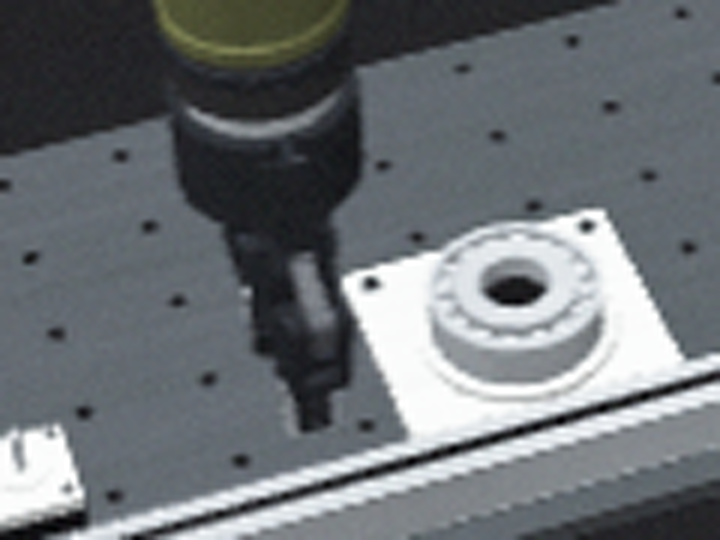

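```bash
python3 -m crank '[{"xyz":[0,0,0.1],"roll":0},{"xyz":[0,0,0.2],"roll":0},{"xyz":[0.6,0,0.2],"roll":0},{"xyz":[1.2,0,0.2],"roll":0},{"xyz":[1.8,0,0.2],"roll":0}]'; python3 -m crank '[{"xyz":[0.5,0,0],"roll":0},{"xyz":[1,0,0],"roll":0},{"xyz":[1.5,0,0],"roll":0},{"xyz":[2.0,0,0],"roll":0},{"xyz":[2.5,0,0],"roll":0}]';  python3 - <<'E'
from h import *
go(.585,.0611-.071,.0345,88.37)
c=camera("scene");cv2.imwrite("pics/s8.png",cv2.resize(c["color"][220:310,240:360,::-1],None,fx=6,fy=6,interpolation=cv2.INTER_CUBIC))
E
```

```text
time_s: 12.38
ee_pos: [0.5827, -0.1159, 0.0348]
tcp_rot: [-0.0, 0.717, 0.697, 0.0]
wrist_force: [-0.7, 0.3, -0.3]
finger_gap: 0.0426
time_s: 13.0
ee_pos: [0.5834, -0.0916, 0.0348]
tcp_rot: [0.0, 0.717, 0.697, -0.0]
wrist_force: [-0.7, -4.6, -0.3]
finger_gap: 0.0429
t 13.0 jig [ 0.5858 -0.0749  0.0348] head 88.31 zdir [-0.    -0.001 -1.   ] F [-0.7 -4.6 -0.3] gap 0.043 j [-0.16  0.54 -0.31  0.72 -0.    1.44]
xyz cm [ 6.5  -0.08  0.03]
roll -0.001
```

View pics/s8.png

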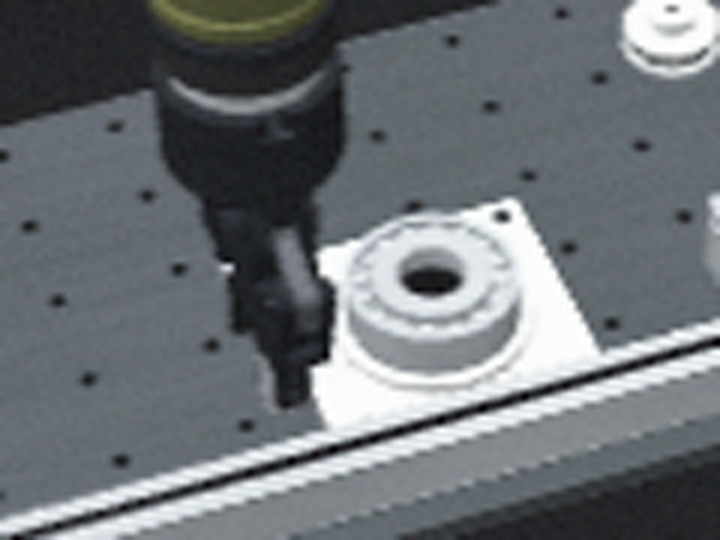

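```bash
python3 - <<'E'
from h import *
s,R,p=st()
c=camera("scene")
for u in ((518,198),(600,352)):
    P=cast(c,[(240+(u[0]+.5)/6-.5,220+(u[1]+.5)/6-.5)],.022)[0];print(P[:2]@EX,P[:2]@EY)
E
```

```text
t 13.05 jig [ 0.5858 -0.0741  0.0348] head 88.35 zdir [ 0.  0. -1.] F [-0.4 -2.9  0. ] gap 0.043 j [-0.15  0.54 -0.31  0.72  0.    1.45]
0.536804907586526 0.05788310834886888
0.6378916504441079 0.056652044406755545
```

The plate's left edge is at 0.0575 and its right edge at −0.0625. The pad face is 11.6 mm ahead of the TCP, so contact is on the edge as planned. About 63 mm to go.

```bash
python3 -m crank '[{"xyz":[0.6,0,0],"roll":0},{"xyz":[1.2,0,0],"roll":0},{"xyz":[1.8,0,0],"roll":0},{"xyz":[2.4,0,0],"roll":0},{"xyz":[3,0,0],"roll":0}]';python3 -m crank '[{"xyz":[0.6,0,0],"roll":0},{"xyz":[1.2,0,0],"roll":0},{"xyz":[1.8,0,0],"roll":0},{"xyz":[2.2,0,0],"roll":0},{"xyz":[2.5,0,0],"roll":0}]'; python3 - <<'E'
from h import *
go(.585,.0611-.071,.0345,88.37)
c=camera("scene");cv2.imwrite("pics/s9.png",cv2.resize(c["color"][210:310,270:410,::-1],None,fx=5.5,fy=5.5,interpolation=cv2.INTER_CUBIC))
E
```

```text
time_s: 13.72
ee_pos: [0.5843, -0.0611, 0.0348]
tcp_rot: [0.0, 0.717, 0.697, -0.0]
wrist_force: [-1.1, -4.1, 0.6]
finger_gap: 0.0429
time_s: 14.35
ee_pos: [0.585, -0.0362, 0.0348]
tcp_rot: [0.0, 0.717, 0.697, -0.0]
wrist_force: [-0.1, -4.7, 1.2]
finger_gap: 0.0428
t 14.35 jig [ 0.5858 -0.0196  0.0348] head 88.35 zdir [-0. -0. -1.] F [-0.1 -4.7  1.2] gap 0.043 j [-0.06  0.53 -0.33  0.71 -0.    1.54]
xyz cm [ 0.97 -0.08  0.03]
roll -0.0
```

View pics/s9.png

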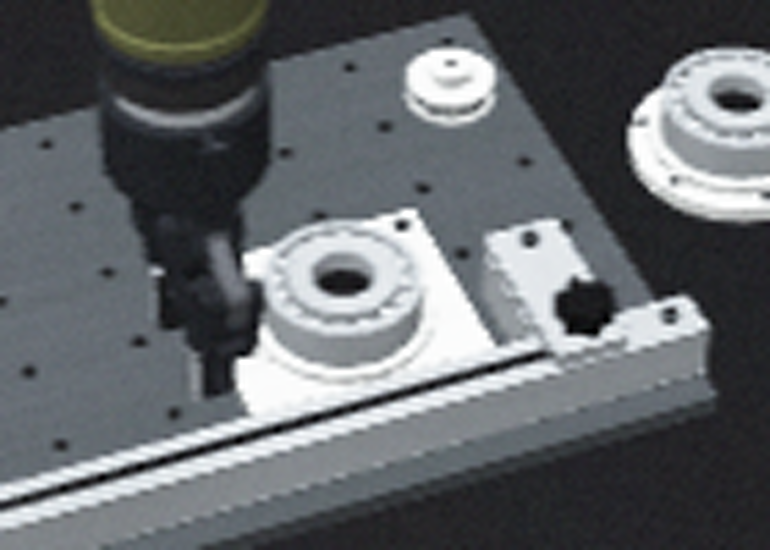

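About 1 cm remains to the stop (plate's left edge at crop (495,345), stop face at (555,345)). I'll creep in until the force rises.

```bash
python3 -m crank '[{"xyz":[0.3,0,0],"roll":0},{"xyz":[0.6,0,0],"roll":0},{"xyz":[0.7,0,0],"roll":0}]';python3 -m crank '[{"xyz":[0.15,0,0],"roll":0},{"xyz":[0.25,0,0],"roll":0},{"xyz":[0.25,0,0],"roll":0}]'; python3 -m crank '[{"xyz":[0.1,0,0],"roll":0},{"xyz":[0.15,0,0],"roll":0},{"xyz":[0.15,0,0],"roll":0}]';python3 -m crank '[{"xyz":[0.1,0,0],"roll":0},{"xyz":[0.1,0,0],"roll":0}]'; python3 -c "
from h import *
st()"
```

```text
time_s: 14.78
ee_pos: [0.5853, -0.0294, 0.0348]
tcp_rot: [0.0, 0.717, 0.697, 0.0]
wrist_force: [-0.1, -5.0, 1.1]
finger_gap: 0.0428
time_s: 15.15
ee_pos: [0.5853, -0.0268, 0.0348]
tcp_rot: [-0.0, 0.717, 0.697, 0.0]
wrist_force: [-0.6, -3.1, 0.6]
finger_gap: 0.0428
time_s: 15.52
ee_pos: [0.5854, -0.0254, 0.0348]
tcp_rot: [-0.0, 0.717, 0.697, 0.0]
wrist_force: [-0.4, -4.7, 1.5]
finger_gap: 0.0423
time_s: 15.78
ee_pos: [0.5854, -0.025, 0.0348]
tcp_rot: [0.0, 0.717, 0.697, -0.0]
wrist_force: [-1.3, -5.1, 1.7]
finger_gap: 0.0431
t 15.78 jig [ 0.5858 -0.0083  0.0348] head 88.33 zdir [-0.    -0.001 -1.   ] F [-1.3 -5.1  1.7] gap 0.043 j [-0.04  0.53 -0.33  0.71 -0.    1.56]
```

```bash
python3 -m crank '[{"xyz":[0.1,0,0],"roll":0},{"xyz":[0.15,0,0],"roll":0},{"xyz":[0.15,0,0],"roll":0}]'; python3 -m crank '[{"xyz":[0.1,0,0],"roll":0},{"xyz":[0.15,0,0],"roll":0},{"xyz":[0.15,0,0],"roll":0}]'; python3 -c "
from h import *
st()"
```

```text
time_s: 16.15
ee_pos: [0.5853, -0.0249, 0.0348]
tcp_rot: [0.001, 0.718, 0.696, -0.002]
wrist_force: [-0.7, -8.8, 1.4]
finger_gap: 0.0426
time_s: 16.52
ee_pos: [0.5854, -0.0247, 0.0349]
tcp_rot: [0.002, 0.718, 0.696, -0.003]
wrist_force: [-1.2, -13.4, 1.8]
finger_gap: 0.0429
t 16.52 jig [ 0.5858 -0.0081  0.0349] head 88.24 zdir [-0.    -0.007 -1.   ] F [ -1.2 -13.4   1.8] gap 0.043 j [-0.04  0.53 -0.33  0.71 -0.01  1.56]
```

It's against the stop: no more motion while the force rose to 13 N. I'll retreat so the top camera can see.

```bash
python3 -m crank '[{"xyz":[-0.8,0,0],"roll":0},{"xyz":[-2,0,0],"roll":0},{"xyz":[-3.5,0,-2],"roll":0},{"xyz":[-3.5,0,-7],"roll":0},{"xyz":[-3.5,0,-12],"roll":0}]'; python3 -m crank '[{"xyz":[-5,5,-1],"roll":0},{"xyz":[-10,10,-2],"roll":0},{"xyz":[-15,14,-2],"roll":0},{"xyz":[-20,18,-2],"roll":0},{"xyz":[-25,20,-2],"roll":0}]'; python3 - <<'E'
from h import *
st()
c=camera("top");cv2.imwrite("pics/t10.png",cv2.resize(c["color"][145:300,225:475,::-1],None,fx=3.2,fy=3.2,interpolation=cv2.INTER_CUBIC))
c=camera("scene");cv2.imwrite("pics/s10.png",cv2.resize(c["color"][210:310,270:410,::-1],None,fx=5.5,fy=5.5,interpolation=cv2.INTER_CUBIC))
E
```

```text
time_s: 17.15
ee_pos: [0.584, -0.0562, 0.1555]
tcp_rot: [-0.001, 0.717, 0.697, 0.0]
wrist_force: [0.2, 0.6, -0.6]
finger_gap: 0.0428
time_s: 17.77
ee_pos: [0.7741, -0.3023, 0.1746]
tcp_rot: [0.0, 0.717, 0.697, 0.001]
wrist_force: [2.2, -0.4, 1.0]
finger_gap: 0.0423
t 17.77 jig [ 0.7824 -0.2802  0.1746] head 88.44 zdir [ 0.002  0.002 -1.   ] F [ 2.2 -0.4  1. ] gap 0.042 j [-0.37  0.89  0.78  1.46  0.    1.22]
```

View pics/t10.png

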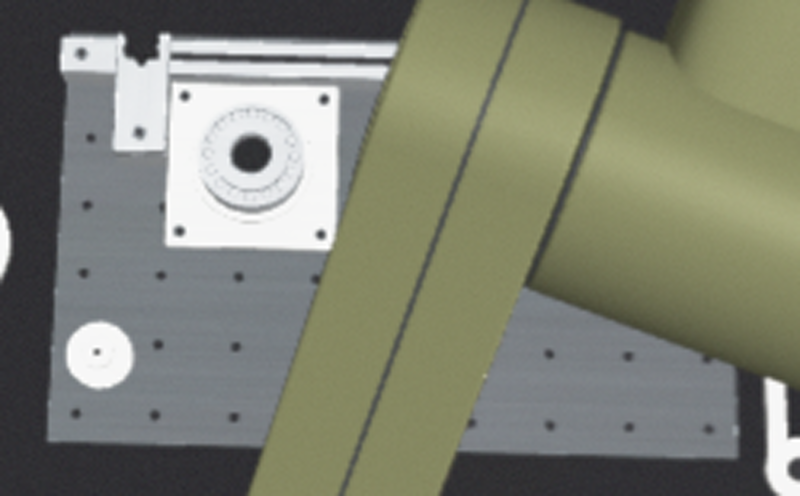

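View pics/s10.png

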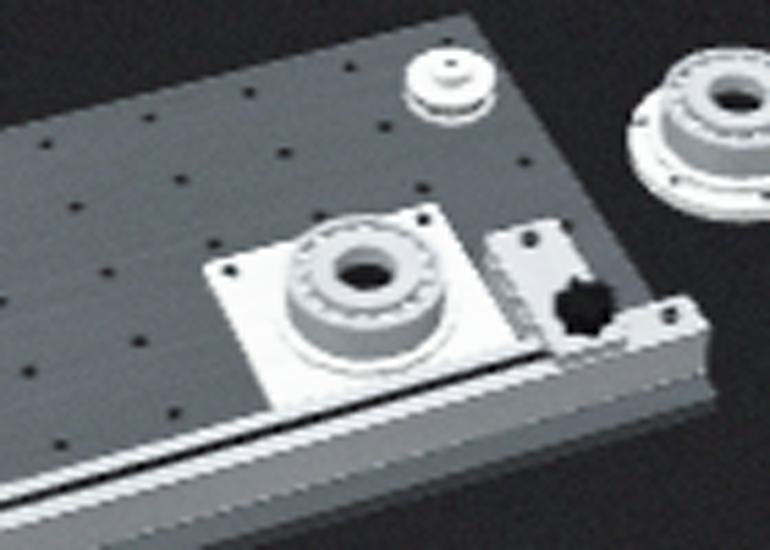

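The plate sits in the corner (top crop (165–340, 82–250)). Measuring the edges now.

```bash
python3 - <<'E'
from h import *
c=camera("top")
cr=lambda x,y:(225+(x+.5)/3.2-.5,145+(y+.5)/3.2-.5)
def E(nm,a,b,z,pol,**k):
    o,u,s,n=edge(c,cr(*a),cr(*b),z,pol,**k);print(nm,"ex",round(o@EX,4),"ey",round(o@EY,4),"ang-jig",round(ang(u)+1.63,2),round(s*1e3,2),n)
E("near",(166,247),(325,250),.022,-1)
E("left(below stop)",(166,162),(165,240),.022,-1,half=4)
E("right",(340,95),(336,225),.022,+1,half=4)
E("far",(180,82),(330,87),.022,+1,half=2)
c=camera("scene")
def S(nm,a,b,z,pol,**k):
    f=lambda u:(270+(u[0]+.5)/5.5-.5,210+(u[1]+.5)/5.5-.5)
    o,u,s,n=edge(c,f(a),f(b),z,pol,**k);print(nm,"ex",round(o@EX,4),"ey",round(o@EY,4),"ang-jig",round(ang(u)+1.63,2),round(s*1e3,2),n)
S("s near",(210,262),(290,240),.022,1,half=3)
S("s left",(440,207),(485,285),.022,1,half=3)
S("s left-",(440,207),(485,285),.022,-1,half=3)
S("s right",(205,270),(265,400),.022,-1,half=3)
E
python3 m1.py | sed -n '2,3p'
```

```text
near ex 0.5325 ey 0.064 ang-jig -89.88 0.29 56
left(below stop) ex 0.56 ey 0.1219 ang-jig 180.75 0.11 41
right ex 0.5955 ey 0.0011 ang-jig 180.47 0.09 39
far ex 0.6532 ey 0.0591 ang-jig -89.83 0.21 57
s near ex 0.5353 ey 0.0285 ang-jig 87.99 0.39 52
s left ex 0.5689 ey 0.1235 ang-jig -0.8 0.12 41
s left- ex 0.5749 ey 0.1285 ang-jig 19.94 2.47 33
s right ex 0.592 ey 0.0017 ang-jig -0.48 0.14 43
fence_in [0.654  0.0114] -91.74 0.29 25
stopface [0.6216 0.1053] 177.25 0.23 45Traceback (most recent call last):
  File "m1.py", line 12, in <module>
    E("pl_far",(290,187),(455,195),.022,+1)
    ~^^^^^^^^^^^^^^^^^^^^^^^^^^^^^^^^^^^^^^
  File "m1.py", line 6, in E
    o,u,s,n=L[nm]=edge(c,cr(*a),cr(*b),z,pol,**k);print(nm,np.round(o,4),round(ang(u),2),round(s*1e3,2),n)
                  ~~~~^^^^^^^^^^^^^^^^^^^^^^^^^^^
  File "h.py", line 24, in edge
    P=cast(c,np.array(pts),z)[:,:2]
      ~~~~^^^^^^^^^^^^^^^^^^^
  File "h.py", line 7, in cast
    k,d=K(c); u=cv2.undistortPoints(np.float64(px).reshape(-1,1,2),k,d).reshape(-1,2)
                ~~~~~~~~~~~~~~~~~~~^^^^^^^^^^^^^^^^^^^^^^^^^^^^^^^^^^^^
cv2.error: OpenCV(4.12.0) /io/opencv/modules/calib3d/src/undistort.dispatch.cpp:347: error: (-215:Assertion failed) CV_IS_MAT(_src) && CV_IS_MAT(_dst) && (_src->rows == 1 || _src->cols == 1) && (_dst->rows == 1 || _dst->cols == 1) && _src->cols + _src->rows - 1 == _dst->rows + _dst->cols - 1 && (CV_MAT_TYPE(_src->type) == CV_32FC2 || CV_MAT_TYPE(_src->type) == CV_64FC2) && (CV_MAT_TYPE(_dst->type) == CV_32FC2 || CV_MAT_TYPE(_dst->type) == CV_64FC2) in function 'cvUndistortPointsInternal'
```

Top view: far edge 0.6532 against fence 0.6533, left edge 0.1219 against stop 0.1211, both flush within calibration. The two views disagree on side-edge angle (+0.5° and −0.6°), so the angle averages near zero. There is plenty of time, so I'll press once more on the near edge to be sure it is still flush and square after the sideways slide.

```bash
python3 -c "
from h import *
go(.50,.055,.175,178.37)"
```

```text
t 18.02 jig [ 0.7803 -0.2797  0.1732] head 88.31 zdir [-0.002  0.002 -1.   ] F [-0.  -0.5  0.9] gap 0.043 j [-0.37  0.89  0.77  1.46  0.    1.23]
xyz cm [ 33.44 -28.06  -0.06]
roll -1.572
```

```bash
python3 -m crank '[{"xyz":[3,-4,0],"roll":-0.17},{"xyz":[6,-8,0],"roll":-0.34},{"xyz":[9,-13,0],"roll":-0.51},{"xyz":[12,-18,0],"roll":-0.68},{"xyz":[16,-22,0],"roll":-0.85}]'; python3 -c "
from h import *
go(.50,.055,.175,178.37)"
```

```text
time_s: 18.65
ee_pos: [0.5534, -0.1328, 0.176]
tcp_rot: [0.0, 0.363, 0.932, 0.001]
wrist_force: [0.9, -0.1, 0.7]
finger_gap: 0.0427
t 18.65 jig [ 0.557 -0.117  0.176] head 137.43 zdir [ 0.001  0.001 -1.   ] F [ 0.9 -0.1  0.7] gap 0.043 j [-0.24  0.38 -0.18  1.02  0.    0.51]
xyz cm [15.58  9.26  0.11]
roll -0.715
```

```bash
python3 -m crank '[{"xyz":[4,2.3,0],"roll":-0.17},{"xyz":[8,4.6,0],"roll":-0.34},{"xyz":[12,7,0],"roll":-0.51},{"xyz":[15.6,9.3,0],"roll":-0.68},{"xyz":[15.6,9.3,0],"roll":-0.715}]'; python3 -m crank '[{"xyz":[0,0,4],"roll":0},{"xyz":[0,0,8],"roll":0},{"xyz":[0,0,10],"roll":0},{"xyz":[0,0,11],"roll":0},{"xyz":[0,0,11],"roll":0}]'; python3 - <<'E'
from h import *
go(.505,.055,.0345,178.37)
c=camera("scene");cv2.imwrite("pics/s11.png",cv2.resize(c["color"][190:310,270:410,::-1],None,fx=5,fy=5,interpolation=cv2.INTER_CUBIC))
E
```

```text
time_s: 19.27
ee_pos: [0.5034, 0.0423, 0.1758]
tcp_rot: [0.0, 0.014, 1.0, 0.001]
wrist_force: [-0.2, -0.1, -0.1]
finger_gap: 0.0426
time_s: 19.9
ee_pos: [0.5057, 0.0387, 0.065]
tcp_rot: [-0.0, 0.017, 1.0, 0.0]
wrist_force: [0.3, -0.8, 1.0]
finger_gap: 0.0426
t 19.9 jig [0.5044 0.0531 0.065 ] head 178.0 zdir [-0.  0. -1.] F [ 0.3 -0.8  1. ] gap 0.043 j [ 0.08  0.39 -0.49  0.69  0.    0.11]
xyz cm [-0.06  0.19  3.05]
roll -0.007
```

View pics/s11.png

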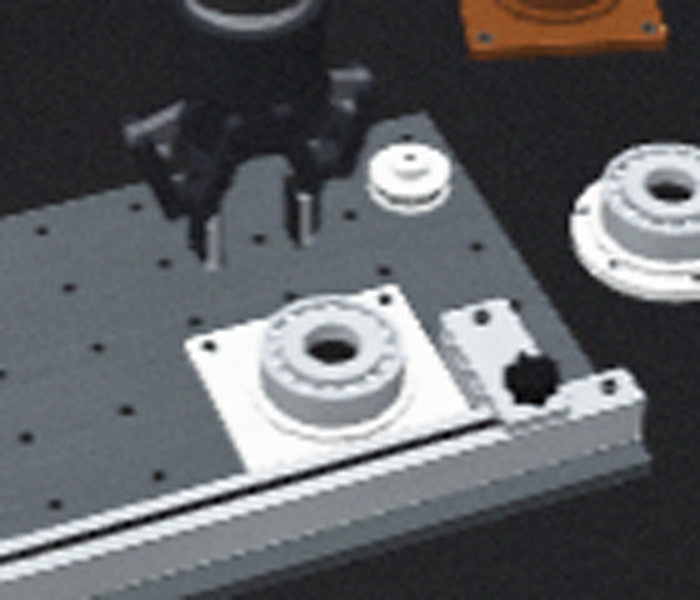

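Pads at crop (212,265) and (305,242) are above the jig, clear of the plate and pulley.

```bash
python3 -m crank '[{"xyz":[0,0.2,1],"roll":-0.007},{"xyz":[0,0.2,2],"roll":-0.007},{"xyz":[0,0.2,2.8],"roll":-0.007},{"xyz":[0,0.2,3.05],"roll":-0.007},{"xyz":[0,0.2,3.05],"roll":-0.007}]'; python3 -m crank '[{"xyz":[-0.5,0,0],"roll":0},{"xyz":[-1,0,0],"roll":0},{"xyz":[-1.5,0,0],"roll":0},{"xyz":[-1.7,0,0],"roll":0},{"xyz":[-1.7,0,0],"roll":0}]'; python3 -m crank '[{"xyz":[-0.1,0,0],"roll":0},{"xyz":[-0.15,0,0],"roll":0},{"xyz":[-0.15,0,0],"roll":0}]'; python3 -c "
from h import *
st()"
```

```text
time_s: 20.58
ee_pos: [0.5062, 0.0408, 0.034]
tcp_rot: [-0.0, 0.014, 1.0, -0.0]
wrist_force: [-0.5, -0.0, -0.6]
finger_gap: 0.0425
time_s: 21.2
ee_pos: [0.5234, 0.0403, 0.0342]
tcp_rot: [-0.0, 0.014, 1.0, -0.0]
wrist_force: [0.0, 0.1, -0.6]
finger_gap: 0.0427
time_s: 21.58
ee_pos: [0.5241, 0.0403, 0.0342]
tcp_rot: [-0.001, 0.014, 1.0, -0.0]
wrist_force: [-3.5, 0.6, 1.5]
finger_gap: 0.0427
t 21.57 jig [0.5228 0.0552 0.0342] head 178.41 zdir [-0.001 -0.    -1.   ] F [-3.5  0.6  1.5] gap 0.043 j [ 0.08  0.45 -0.48  0.64  0.    0.1 ]
```

```bash
python3 -m crank '[{"xyz":[-0.1,0,0],"roll":0},{"xyz":[-0.2,0,0],"roll":0},{"xyz":[-0.3,0,0],"roll":0},{"xyz":[-0.3,0,0],"roll":0}]'; python3 -c "
from h import *
st()"
```

```text
time_s: 22.08
ee_pos: [0.5243, 0.0401, 0.0337]
tcp_rot: [-0.003, 0.014, 1.0, -0.0]
wrist_force: [-7.6, -0.4, 4.9]
finger_gap: 0.0428
t 22.07 jig [0.5229 0.055  0.0337] head 178.41 zdir [-0.006 -0.    -1.   ] F [-7.6 -0.4  4.9] gap 0.043 j [ 0.08  0.46 -0.48  0.64  0.    0.1 ]
```

It stops at 0.5229, as in the first fence contact, so the plate is still flush. Retreating now.

```bash
python3 -m crank '[{"xyz":[0.8,0,0],"roll":0},{"xyz":[2,0,0],"roll":0},{"xyz":[2.5,0,-4],"roll":0},{"xyz":[2.5,0,-9],"roll":0},{"xyz":[2.5,0,-14],"roll":0}]'; python3 -m crank '[{"xyz":[3,-5,0],"roll":0},{"xyz":[5,-10,0],"roll":0},{"xyz":[8,-15,0],"roll":0},{"xyz":[10,-20,0],"roll":0},{"xyz":[12,-24,0],"roll":0}]';python3 - <<'E'
from h import *
st()
E
```

```text
time_s: 22.7
ee_pos: [0.5025, 0.0409, 0.1758]
tcp_rot: [0.0, 0.014, 1.0, 0.0]
wrist_force: [0.7, 0.4, -0.4]
finger_gap: 0.0428
time_s: 23.32
ee_pos: [0.3755, -0.1974, 0.1746]
tcp_rot: [0.001, 0.014, 1.0, -0.001]
wrist_force: [0.1, -0.2, -0.2]
finger_gap: 0.0428
t 23.32 jig [ 0.3809 -0.1866  0.1746] head 178.37 zdir [ 0.002 -0.001 -1.   ] F [ 0.1 -0.2 -0.2] gap 0.043 j [-0.48  0.14 -0.51  0.92 -0.   -0.46]
```

```bash
python3 -m crank '[{"xyz":[1,-3,0],"roll":0},{"xyz":[2,-6,0],"roll":0},{"xyz":[2,-8,0],"roll":0},{"xyz":[2,-8,0],"roll":0}]';python3 - <<'E'
from h import *
st()
c=camera("top");cv2.imwrite("pics/t12.png",c["color"][...,::-1])
cr=lambda x,y:(225+(x+.5)/3.2-.5,145+(y+.5)/3.2-.5)
def E(nm,a,b,z,pol,**k):
    o,u,s,n=edge(c,cr(*a),cr(*b),z,pol,**k);print(nm,"ex",round(o@EX,4),"ey",round(o@EY,4),"ang-jig",round(ang(u)+1.63,2),round(s*1e3,2),n)
E("near",(166,247),(325,250),.022,-1)
E("left(below stop)",(166,162),(165,240),.022,-1,half=4)
E("right",(340,95),(336,235),.022,+1,half=4)
E("far",(180,82),(330,87),.022,+1,half=2)
E
python3 -c 1
```

```text
time_s: 23.82
ee_pos: [0.3546, -0.2761, 0.1744]
tcp_rot: [0.001, 0.015, 1.0, -0.0]
wrist_force: [1.0, 1.2, 0.2]
finger_gap: 0.0427
t 23.82 jig [ 0.3623 -0.2659  0.1744] head 178.31 zdir [ 0.001 -0.001 -1.   ] F [1.  1.2 0.2] gap 0.043 j [-0.66  0.18 -0.46  0.93  0.   -0.63]
near ex 0.5325 ey 0.0645 ang-jig -89.83 0.3 59
left(below stop) ex 0.5604 ey 0.1219 ang-jig 180.7 0.09 41
right ex 0.5935 ey 0.001 ang-jig 180.46 0.09 38
far ex 0.6533 ey 0.0615 ang-jig -89.88 0.26 60
```

View pics/t12.png

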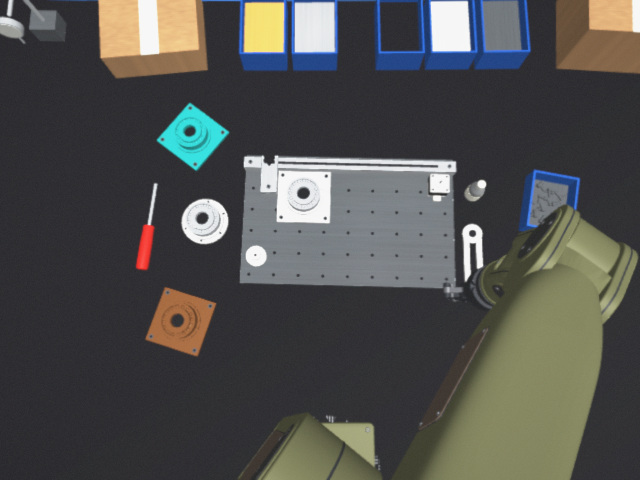

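The plate at (304,197) sits in the corner, and every bystander is where it was. The gripper is at z ≈ 0.17, clear of everything.

```bash
python3 -c "
from bench import close_job
print(close_job())"
```

```text
the job is handed in; nothing more can be done
None
```

The base plate is in the corner, flush against the fence and the end stop as far as my checks can tell, and I handed the job in at about 24 s of the 54 s allowed. I pushed its near edge to the fence with both fingers, then its right edge along to the end stop. A last push on the near edge confirmed it was still seated against the fence.

- **Fence:** the far edge measured 0.6533 m, the same as the fence face. The last push stopped at the same place as the first one, with force rising to about 8 N.
- **End stop:** the left edge measured 0.1219 m against 0.1211 m for the stop face. That is within the 2 mm calibration error. The sideways push stopped there, with force rising to about 13 N.
- **Squareness:** the edge fits did not fully agree. In the last top view the near and far edges were within 0.2° of the jig, while the side edges read 0.5–0.7° off. Before the last push the scene camera had read the side edges off by a similar amount the other way, so I treat it as camera error. One scene-camera near-edge fit read about 2° off, but it was a poor fit and I discarded it.
- **Surroundings:** I saw no sign of contact with the bearing. The bystanders visible in the last top view looked unmoved, though the arm hid part of the slotted link and the screw bin. The arm was clear of everything at the end.

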